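Find and flag the loose terminal nut

TASK

One of the three thumb nuts on the battery fixture was left loose, and you can only tell by feel: try each nut by turning it gently clockwise until it comes up firm, without forcing any so hard that its stud turns, and run the loose one right down until it seats. Then slide the loose clamp's marker tab fully over to the left (towards the plate's +y) to flag it; leave the other two tabs and the loose things standing or lying on the plate where they are, and let go.

Things in the scene. Friction and masses are not known exactly. Their poses are not given: they have to be found in the camera images.
- jig: Aluminium fixture plate 200 x 360 x 12 mm fixed to the bench, origin at the centre of its underside (its top is 12 mm up). Its long side is its y axis, its z axis is up. It carries three clamps in a row along y, 110 mm apart, all three alike and set square to the plate. Each clamp is a grey block 48 x 52 mm, top 32 mm above the bench, with a flat pouch cell behind it (+x, top 22 mm above the bench) and a sliding tab in front of it (-x).
- place_a (a point): Middle of the grip bar of the left (+y) clamp's thumb nut, on the nut's upright axis, 62 mm above the bench; axes as the plate's (it is a point of the plate and does not turn with the nut). The nut is a black T-bar 46 mm long x 14 mm thick x 32 mm high (46 to 78 mm above the bench) on a thin stem; at the start its length lies along the plate's x axis within about 3 degrees.
- place_a_tab (a point): Middle, at the start, of the left (+y) clamp's marker tab: a white upright tab 14 mm (x) x 12 mm (y) x 36 mm high (28 to 64 mm above the bench) on a black track 24 mm high; axes as the plate's. It slides 24 mm towards the plate's +y, to a stop, against about 1.5 N, and stays where left; slid over means flagged. The point is fixed to the plate and does not follow the tab.
- place_b (a point): Middle of the grip bar of the middle clamp's thumb nut, on the nut's upright axis, 62 mm above the bench; axes as the plate's (it is a point of the plate and does not turn with the nut). The nut is a black T-bar 46 mm long x 14 mm thick x 32 mm high (46 to 78 mm above the bench) on a thin stem; at the start its length lies along the plate's x axis within about 3 degrees.
- place_b_tab (a point): Middle, at the start, of the middle clamp's marker tab: a white upright tab 14 mm (x) x 12 mm (y) x 36 mm high (28 to 64 mm above the bench) on a black track 24 mm high; axes as the plate's. It slides 24 mm towards the plate's +y, to a stop, against about 1.5 N, and stays where left; slid over means flagged. The point is fixed to the plate and does not follow the tab.
- place_c (a point): Middle of the grip bar of the right (-y) clamp's thumb nut, on the nut's upright axis, 62 mm above the bench; axes as the plate's (it is a point of the plate and does not turn with the nut). The nut is a black T-bar 46 mm long x 14 mm thick x 32 mm high (46 to 78 mm above the bench) on a thin stem; at the start its length lies along the plate's x axis within about 3 degrees.
- place_c_tab (a point): Middle, at the start, of the right (-y) clamp's marker tab: a white upright tab 14 mm (x) x 12 mm (y) x 36 mm high (28 to 64 mm above the bench) on a black track 24 mm high; axes as the plate's. It slides 24 mm towards the plate's +y, to a stop, against about 1.5 N, and stays where left; slid over means flagged. The point is fixed to the plate and does not follow the tab.
- nut_p (a joint): Turn (rad, clockwise from above positive) of the thumb nut of clamp p on its washer, 0 to 0.04 at the start. Clamps p, q, r stand on places a, b, c in a changing order that is not told. The nut drags about 0.03 N m until it seats and stays where left. A sound nut seats within 0.15 rad; the one loose nut turns 0.5 to 1.2 rad first.
- stud_p (a joint): Turn (rad, clockwise positive) of the stud of clamp p, 0 at the start. Once its nut is seated, a spring washer lets the torque rise by 2 N m per rad and springs back on release; 0.2 N m is firm. The stud holds up to 0.5 N m either way; above that it turns, which means over-torqued and damaged.
- tab_p (a joint): Slide (m) of the marker tab of clamp p: 0 clear, 0.024 fully over (flagged).
- nut_q (a joint): Turn (rad, clockwise from above positive) of the thumb nut of clamp q on its washer, 0 to 0.04 at the start. Clamps p, q, r stand on places a, b, c in a changing order that is not told. The nut drags about 0.03 N m until it seats and stays where left. A sound nut seats within 0.15 rad; the one loose nut turns 0.5 to 1.2 rad first.
- stud_q (a joint): Turn (rad, clockwise positive) of the stud of clamp q, 0 at the start. Once its nut is seated, a spring washer lets the torque rise by 2 N m per rad and springs back on release; 0.2 N m is firm. The stud holds up to 0.5 N m either way; above that it turns, which means over-torqued and damaged.
- tab_q (a joint): Slide (m) of the marker tab of clamp q: 0 clear, 0.024 fully over (flagged).
- nut_r (a joint): Turn (rad, clockwise from above positive) of the thumb nut of clamp r on its washer, 0 to 0.04 at the start. Clamps p, q, r stand on places a, b, c in a changing order that is not told. The nut drags about 0.03 N m until it seats and stays where left. A sound nut seats within 0.15 rad; the one loose nut turns 0.5 to 1.2 rad first.
- stud_r (a joint): Turn (rad, clockwise positive) of the stud of clamp r, 0 at the start. Once its nut is seated, a spring washer lets the torque rise by 2 N m per rad and springs back on release; 0.2 N m is firm. The stud holds up to 0.5 N m either way; above that it turns, which means over-torqued and damaged.
- tab_r (a joint): Slide (m) of the marker tab of clamp r: 0 clear, 0.024 fully over (flagged).
- washer_c (a point): Bystander, to be left alone: loose steel washer, 26 mm across, 4 mm thick, lying on the plate; centre
- coin_cell_center (a point): Bystander, to be left alone: loose coin cell, 20 mm across, 5 mm thick, lying on the plate; centre
- cell_1_mid (a point): Bystander, to be left alone: cylindrical cell, 21 mm across, 68 mm high, standing on the plate near its back (+x) edge; its middle

How it is judged:
By the outcome, as a careful person would: the job done as asked, in the order asked, and still so for the second after the job is handed in, with the robot touching nothing.
It also fails if it takes over 64 s, if anything falls off the work surface, if the arm or the gripper's body presses on something with over 40 N, if the wrist force passes 120 N, or if a joint passes its speed limit or range.

ROBOT

A 6-joint arm with a two-finger parallel gripper is mounted at the origin on the work surface. World frame = base frame: x ahead of the robot, y to its left, z up, the work surface at z = 0. Lengths are in m, angles in degrees, forces in N, time in s.
With the tool pointing down it reaches from about 0.4 to 0.825 m from the base axis. Payload 7 kg.
Tool frame: the origin (TCP) lies midway between the tips of the shut fingers; the grasp point (between the pads) lies 19 mm behind it; z points along the fingers, y is the direction in which the jaws open and shut (so a half turn about z gives the same grasp; the last joint's range is limited). The gripper opens to 88 mm and grips with 3 to 60 N. Pads are 19 mm wide; open, the fingers measure 130 mm over their backs; the gripper's body (78 mm by 193 mm) begins 47 mm behind the grasp point.
Start: joints at [16.507, 20.546, 0.682, 0, -70.136, -16.507], TCP at [0.675, -0, 0.227] pointing down, gripper open.
Joint ranges: [-176.03, 176.03], [-82.01, 121.73], [-58.28, 71.71], [-173.87, 95.51], [-174.79, -0.11], [-173.66, 173.66]. Speed limits (degrees/s): [136.94, 136.94, 172.46, 180, 180, 180].

INTERFACE

Orientations are given as a 3x3 rotation matrix whose columns are the frame's x, y, z axes.
In Python, from rig import robot gives the robot as it stands. Calls block until the motion is done:
- robot.goto(position, orientation): joint-space move of the TCP to a pose.
- robot.servo_line(position, ori=None, speed=0.15): straight line of the TCP; ori=None keeps the orientation; speed is the mean speed in m/s.
- robot.movej(angles): joint-space move.
- robot.move_gripper(opening): opening from 0.0 (shut) to 1.0 (fully open); the grip force is fixed at half the most; returns when the fingers have stopped.
- robot.dwell(seconds).
- robot.ik(position, orientation): joint angles nearest the present ones, or None.
- robot.grab_frame(name): name is "scene" or "side" or "wrist"; returns (picture, depth): 480x640x3 uint8, red, green, blue; 480x640 float32, m along the optical axis (not along the pixel's ray), 0 where there is no reading.
- robot.camera_info(name): a dict with "vfov" (degrees; the focal length in pixels is half the picture's height over the tangent of half this angle, whatever the lens; pixels are square), "cx", "cy" (the principal point, pixels), "view" (4x4, takes a point from world to camera coordinates); the wrist camera has in their place "T_tool_cam" (4x4, takes a point from camera to tool coordinates, whose origin is the TCP and whose axes are the flange's). Camera axes: x right, y down, z forward; pixel columns grow to the right and rows downward; lengths in m; the calibration is good to about 2 mm. A picture is of the moment at which its call begins: read the wrist's pose just before it. camera_info takes no time and is no camera call.
A pose or a line that the arm cannot do raises robot.Unreachable and nothing moves.
- robot.job_done(): hands the job in, once; it reports no verdict.
Readings, each from a call of its own:
- robot.read_t(): time.
- robot.read_qpos(): joint angles.
- robot.read_qvel(): joint speeds.
- robot.read_effort(): joint torques, N m.
- robot.read_position(): TCP position.
- robot.read_tcp_rot(): TCP orientation.
- robot.read_force(): force on the tool from outside, world axes, zero at the start.
- robot.read_ft_torque(): the same for the moment, N m.
- robot.read_grip_width(): opening from 0.0 (shut) to 1.0 (fully open).
Only numpy, scipy, OpenCV 4.12 (cv2) and the standard library are available. Lean on these libraries where they do the work, as an engineer would, in place of code of your own. Each camera call takes 0.05 s, during which the arm holds its last target.

## Working session

There is one attempt and no reset: what is moved stays moved. The work goes in short steps, each a Python script; the robot and the scene stay as the last script left them, time stands still between calls to the robot, and variables do not carry over. Pictures are saved under pics/ and viewed, and the job is handed in when it is done.

```bash
ls; mkdir -p pics; python3 - <<'E'
from rig import robot
import cv2,numpy as np
for n in ["scene","side","wrist"]:
    p,d=robot.grab_frame(n); cv2.imwrite(f"pics/{n}0.png",p[:,:,::-1]); np.savez(f"pics/{n}0.npz",p=p,d=d)
    print(n,robot.camera_info(n))
print(robot.read_t(),robot.read_position(),robot.read_tcp_rot(),robot.read_force(),robot.read_ft_torque())
E
```

```text
pics
scene {'vfov': 47.37204425390516, 'cx': 325.4195423903282, 'cy': 240.68167317337728, 'view': array([[-0.8484616 ,  0.52910599,  0.0126399 ,  0.44415247],
       [ 0.43319639,  0.70798765, -0.55775835, -0.20194469],
       [-0.30406218, -0.46776098, -0.82990714,  0.88550366],
       [ 0.        ,  0.        ,  0.        ,  1.        ]])}
side {'vfov': 48.83630398924468, 'cx': 312.33544194835383, 'cy': 241.07613899367297, 'view': array([[-0.95131862, -0.30816785, -0.00504508,  0.52688972],
       [-0.20684935,  0.6505108 , -0.7307866 ,  0.15352118],
       [ 0.22848682, -0.69416733, -0.68258736,  0.6162889 ],
       [ 0.        ,  0.        ,  0.        ,  1.        ]])}
wrist {'vfov': 69.28860987711812, 'cx': 316.7005270857194, 'cy': 236.69628127228356, 'T_tool_cam': array([[ 2.90768498e-04, -9.53148049e-01, -3.02504069e-01,
         8.09738189e-02],
       [ 9.99999658e-01,  5.11344164e-04, -6.49969087e-04,
        -2.52269605e-04],
       [ 7.74200458e-04, -3.02503777e-01,  9.53147872e-01,
        -1.58403891e-01],
       [ 0.00000000e+00,  0.00000000e+00,  0.00000000e+00,
         1.00000000e+00]])}
0.15 [ 6.74623388e-01 -2.35184521e-05  2.25843604e-01] [[-1.19335704e-04 -9.99999176e-01 -1.27842456e-03]
 [-9.99999988e-01  1.19461294e-04 -9.81619600e-05]
 [ 9.83146013e-05  1.27841283e-03 -9.99999178e-01]] [ 0.18117689  0.62766297 -0.40522003] [ 0.00610372 -0.03611667  0.03168368]
```

View pics/scene0.png

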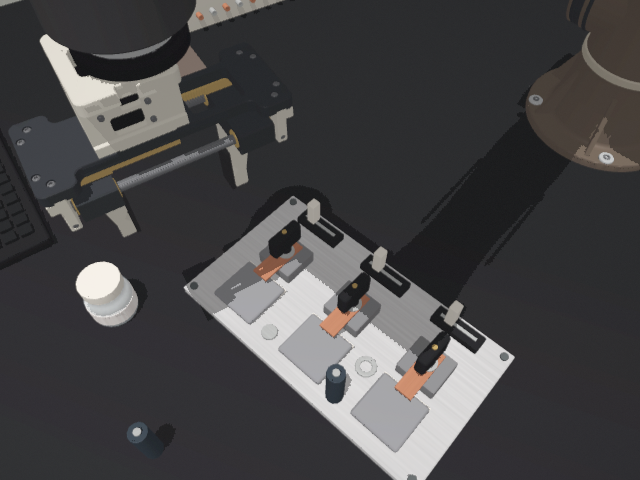

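View pics/side0.png

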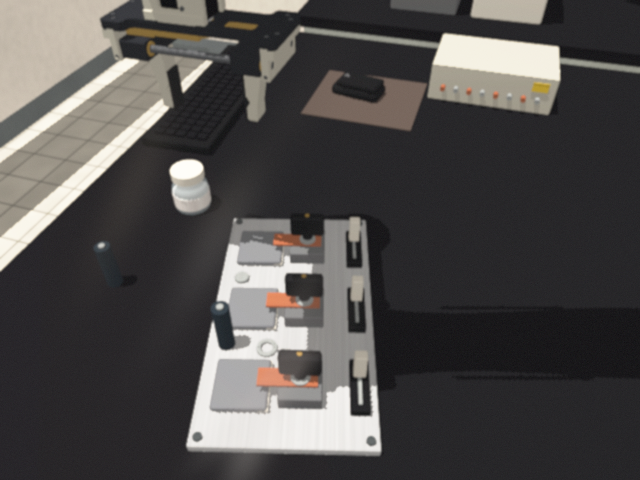

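View pics/wrist0.png

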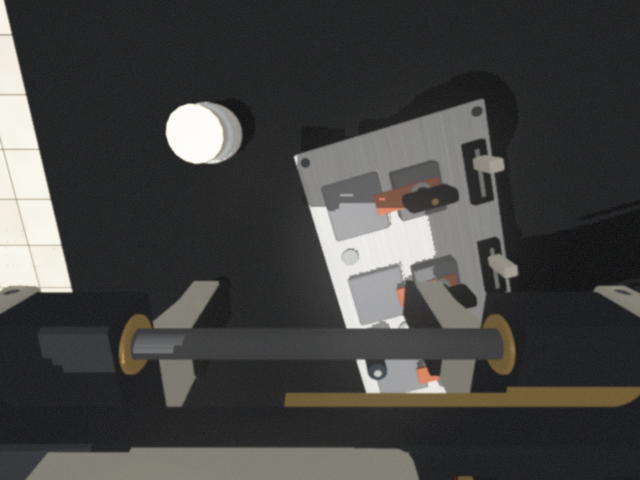

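The three pictures agree. The plate has its tabs on the robot side and its cells on the far side. In the scene view the nuts are near (285,235), (352,290) and (432,350), the tabs near (313,210), (379,258) and (454,312), and the corner screws near (293,202), (504,356), (194,286) and (411,478). Next I'll measure these points.

```bash
cat > h.py <<'E'
import numpy as np,cv2
from rig import robot
def cam(n):
    c=robot.camera_info(n); f=240/np.tan(np.radians(c['vfov']/2)); 
    if 'view' in c: T=np.linalg.inv(c['view'])
    else: T=None
    return f,c['cx'],c['cy'],T
def ray(n,u,v):
    f,cx,cy,T=cam(n); d=T[:3,:3]@np.array([(u-cx)/f,(v-cy)/f,1.]); return T[:3,3],d
def onz(n,u,v,z):
    o,d=ray(n,u,v); return o+d*(z-o[2])/d[2]
def proj(n,p):
    f,cx,cy,T=cam(n); q=np.linalg.inv(T)@np.append(p,1); return q[0]/q[2]*f+cx,q[1]/q[2]*f+cy
def tri(a,b):
    (o1,d1),(o2,d2)=ray('scene',*a),ray('side',*b)
    A=np.stack([d1,-d2],1); s=np.linalg.lstsq(A,o2-o1,rcond=None)[0]
    p,q=o1+s[0]*d1,o2+s[1]*d2; return (p+q)/2,np.linalg.norm(p-q)
E
python3 - <<'E'
from h import *
for n in ['scene','side']:
    p=np.load(f'pics/{n}0.npz')['p']; hsv=cv2.cvtColor(p,cv2.COLOR_RGB2HSV)
    m=cv2.inRange(hsv,(15,120,110),(32,255,255)); k,_,s,c=cv2.connectedComponentsWithStats(m)
    for i in range(1,k): 
        if s[i,4]>=3 : print(n,c[i].round(1),s[i,4], onz(n,*c[i],.078).round(4))
S=[(293,202),(504,356),(194,286),(411,478)]
for u in S: print('screw scene',onz('scene',*u,.012).round(4))
for u in [(239,221),(364,222),(197,437),(371,441)]: print('screw side',onz('side',*u,.012).round(4))
a=cv2.imread('pics/scene0.png')[190:480,180:520]; cv2.imwrite('pics/sc_z.png',cv2.resize(a,None,fx=2,fy=2,interpolation=cv2.INTER_CUBIC))
a=cv2.imread('pics/side0.png')[205:455,180:390]; cv2.imwrite('pics/si_z.png',cv2.resize(a,None,fx=2.4,fy=2.4,interpolation=cv2.INTER_CUBIC))
E
```

```text
scene [207.3  88.3] 267 [ 0.5415 -0.2976  0.078 ]
scene [184.2  98.8] 6 [ 0.5792 -0.2942  0.078 ]
scene [206.3 100.7] 3 [ 0.5538 -0.2744  0.078 ]
scene [231.4 132.1] 7 [ 0.5512 -0.1998  0.078 ]
scene [162.1 148.1] 64 [ 0.6432 -0.221   0.078 ]
scene [236.3 140.7] 3 [ 0.5527 -0.182   0.078 ]
scene [236.6 144.6] 5 [ 0.5557 -0.1754  0.078 ]
scene [142.7 156.2] 19 [ 0.6704 -0.2207  0.078 ]
scene [104.8 172.2] 196 [ 0.7222 -0.2198  0.078 ]
scene [283.8 231.1] 12 [ 0.5714 -0.0192  0.078 ]
scene [354.5 285. ] 16 [0.5401 0.0867 0.078 ]
scene [433.5 345. ] 4 [0.5091 0.1905 0.078 ]
side [241.   25.3] 115 [ 0.9186 -0.6047  0.078 ]
side [160.4  33.8] 361 [ 1.0681 -0.5074  0.078 ]
side [149.4  47.5] 30 [ 1.0533 -0.4362  0.078 ]
side [540.4  87.4] 144 [ 0.2741 -0.494   0.078 ]
side [303.2 275.4] 5 [0.5373 0.085  0.078 ]
side [299. 353.] 11 [0.5062 0.1905 0.078 ]
screw scene [ 0.5162 -0.0975  0.012 ]
screw scene [0.4197 0.2287 0.012 ]
screw scene [ 0.6893 -0.0466  0.012 ]
screw scene [0.5929 0.2782 0.012 ]
screw side [ 0.687  -0.0508  0.012 ]
screw side [ 0.5062 -0.1058  0.012 ]
screw side [0.5897 0.2782 0.012 ]
screw side [0.4166 0.2271 0.012 ]
```

```bash
sleep 1
```

```text
(no output)
```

View pics/sc_z.png

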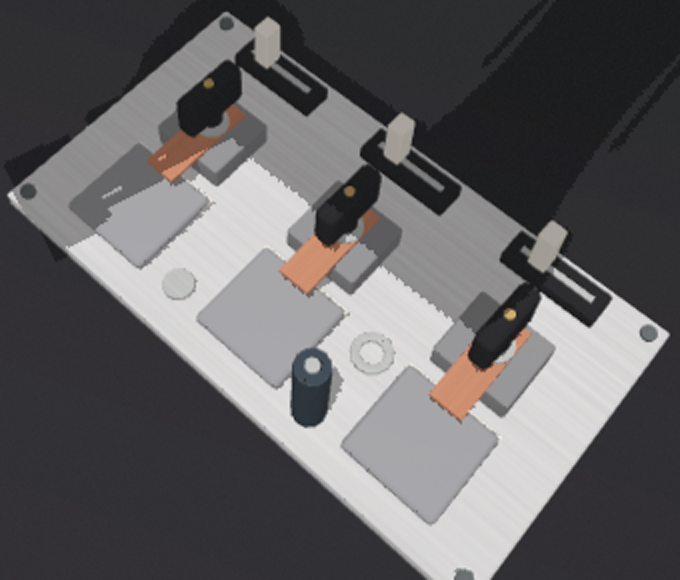

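View pics/si_z.png

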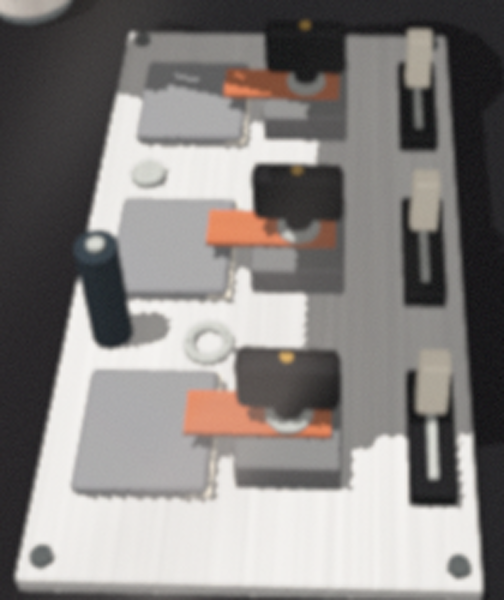

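```bash
cat >> h.py <<'E'
def R(yaw): # tool x at 'yaw' deg in world, z down
    c,s=np.cos(np.radians(yaw)),np.sin(np.radians(yaw)); return np.array([[c,s,0],[s,-c,0],[0,0,-1.]])
E
python3 - <<'E'
from h import *
zz=lambda u,v:(u/2+180,v/2+190); zs=lambda u,v:(u/2.4+180,v/2.4+205)
N={'c':((209,84),(305,24)),'b':((349,191),(297,170)),'a':((510,314),(287,357))}
for k,(a,b) in N.items():
    p,e=tri(zz(*a),zs(*b)); print(k,p.round(4),e.round(4), onz('scene',*zz(*a),.078).round(4),onz('side',*zs(*b),.078).round(4))
# tab tops centres
T={'c':((268,22),(421,32)),'b':((402,119),(428,174)),'a':((552,227),(436,353))}
for k,(a,b) in T.items():
    p,e=tri(zz(*a),zs(*b)); print('tab',k,p.round(4),e.round(4))
for yaw in [16.5,196.5]:
  for P in [(.571,-.019),(.539,.086),(.508,.191)]:
    print(yaw,P,[ (lambda q:None if q is None else np.round(q,0))(robot.ik(np.array([*P,.2 if t==0 else .045]),R(yaw-t))) for t in (0,80)])
E
```

```text
c [ 0.5693 -0.0214  0.0756] 0.0043 [ 0.5714 -0.0176  0.078 ] [ 0.5678 -0.0215  0.078 ]
b [0.5381 0.0841 0.0744] 0.0032 [0.5405 0.0872 0.078 ] [0.5364 0.0855 0.078 ]
a [0.5068 0.1909 0.0749] 0.0034 [0.5092 0.1931 0.078 ] [0.5054 0.1912 0.078 ]
tab c [ 0.509  -0.0523  0.0609] 0.0026
tab b [0.4779 0.0534 0.06  ] 0.0026
tab a [0.4474 0.1586 0.0603] 0.0025
16.5 (0.571, -0.019) [array([ 18.,  12., -15.,   0., -63.,  89.]), array([ 18.,  21., -25.,   0., -44.,   9.])]
16.5 (0.539, 0.086) [array([ 30.,  10., -18.,   0., -63.,  77.]), array([ 30.,  19., -28.,   0., -42.,  -3.])]
16.5 (0.508, 0.191) [array([ 41.,   9., -18.,   0., -62.,  65.]), array([ 41.,  19., -29.,   0., -42., -15.])]
196.5 (0.571, -0.019) [array([ 18.,  12., -15.,   0., -63., -91.]), array([  18.,   21.,  -25.,    0.,  -44., -171.])]
196.5 (0.539, 0.086) [array([  30.,   10.,  -18.,    0.,  -63., -103.]), None]
196.5 (0.508, 0.191) [array([  41.,    9.,  -18.,    0.,  -62., -115.]), array([ 41.,  19., -29.,   0., -42., 165.])]
```

```bash
python3 - <<'E'
from h import *
robot.goto(np.array([.5385,.0858,.20]),R(16.5)); robot.move_gripper(0.45); robot.dwell(.2)
pos,rot=robot.read_position(),robot.read_tcp_rot()
p,d=robot.grab_frame('wrist'); cv2.imwrite('pics/w1.png',p[:,:,::-1]); np.savez('pics/w1.npz',p=p,d=d,pos=pos,rot=rot)
print(pos,robot.read_t(),robot.read_grip_width())
for i in range(5): print(robot.read_force().round(2),robot.read_ft_torque().round(3))
print(robot.read_t())
E
```

```text
[0.53850444 0.08580802 0.1999935 ] 2.8083 0.45084289184205023
[-0.48 -0.43 -0.32] [-0.132  0.058 -0.008]
[-0.48 -0.43 -0.32] [-0.132  0.058 -0.008]
[-0.48 -0.43 -0.32] [-0.132  0.058 -0.008]
[-0.48 -0.43 -0.32] [-0.132  0.058 -0.008]
[-0.48 -0.43 -0.32] [-0.132  0.058 -0.008]
2.8083
```

View pics/w1.png

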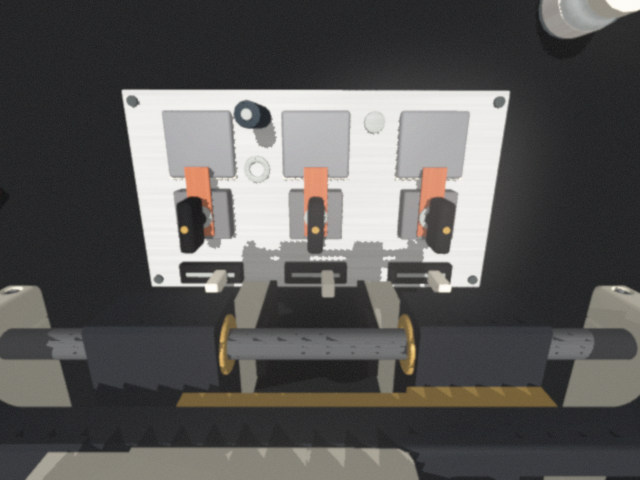

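The wrist view shows the plate square in the frame. The nut dots are at (184,230), (315,230) and (446,230), left to right a, b, c. The plate screws are at (132,101), (499,102), (158,279) and (473,280), and the tab tops are near (222,272), (328,275) and (432,273). Next I'll turn these into positions and get the bar angles.

```bash
cat >> h.py <<'E'
def wonz(u,v,z,pos,rot):
    c=robot.camera_info('wrist'); f=240/np.tan(np.radians(c['vfov']/2)); T=c['T_tool_cam']
    d=rot@T[:3,:3]@np.array([(u-c['cx'])/f,(v-c['cy'])/f,1.]); o=rot@T[:3,3]+pos
    return o+d*(z-o[2])/d[2]
E
python3 - <<'E'
from h import *
w=np.load('pics/w1.npz'); p,pos,rot=w['p'],w['pos'],w['rot']; hsv=cv2.cvtColor(p,cv2.COLOR_RGB2HSV)
m=cv2.inRange(hsv,(10,110,110),(35,255,255)); m[:210]=0; m[250:]=0
k,_,s,c=cv2.connectedComponentsWithStats(m)
D=[]
for i in range(1,k):
    if s[i,4]>=3: q=wonz(*c[i],.078,pos,rot); print('dot',c[i].round(1),s[i,4],q.round(4))
sc=[wonz(*u,.012,pos,rot)[:2] for u in [(132,101),(499,102),(158,279),(473,280)]]
print(np.round(sc,4), 'centre',np.mean(sc,0).round(4)); y=sc[0]-sc[1]; y2=sc[2]-sc[3]; print('yaw',[np.degrees(np.arctan2(-v[0],v[1])) for v in (y,y2)],np.linalg.norm(y),np.linalg.norm(y2))
for u in [(222,272),(328,275),(432,273)]: print('tab',wonz(*u,.064,pos,rot).round(4))
a=cv2.imread('pics/w1.png')[155:300,110:520]; cv2.imwrite('pics/w1z.png',cv2.resize(a[:,:],None,fx=1.95,fy=1.95,interpolation=cv2.INTER_CUBIC))
b=cv2.imread('pics/w1.png')[185:260]; cv2.imwrite('pics/w1n.png',cv2.convertScaleAbs(np.hstack([cv2.resize(b[:,x:x+65],None,fx=4,fy=4,interpolation=cv2.INTER_CUBIC) for x in (155,283,410)]),alpha=2.5))
E
```

```text
dot [183.7 229.4] 54 [0.507  0.1943 0.078 ]
dot [314.9 229.8] 36 [0.5381 0.0884 0.078 ]
dot [446. 230.] 35 [ 0.5692 -0.0174  0.078 ]
[[ 0.5907  0.2818]
 [ 0.6871 -0.0461]
 [ 0.4172  0.2311]
 [ 0.5136 -0.098 ]] centre [0.5521 0.0922]
yaw [np.float64(16.37095463931595), np.float64(16.316711216846493)] 0.34180815995983044 0.34286489357349387
tab [0.471  0.1577 0.064 ]
tab [0.4958 0.0635 0.064 ]
tab [ 0.5249 -0.0276  0.064 ]
```

View pics/w1n.png

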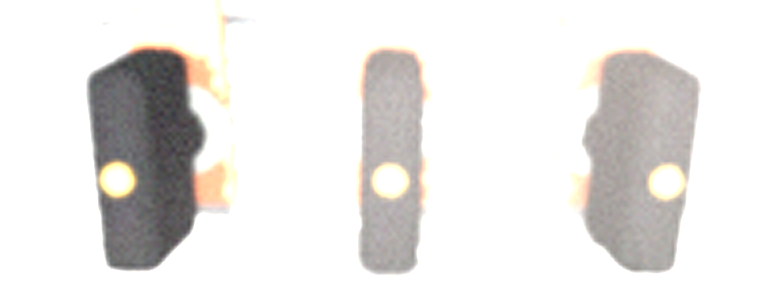

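```bash
cat >> h.py <<'E'
YAW=16.35; ex=np.array([np.cos(np.radians(YAW)),np.sin(np.radians(YAW)),0]); ey=np.array([-ex[1],ex[0],0]); 
NB=np.array([.5383,.0870,0]); NUT={'a':NB+.110*ey,'b':NB,'c':NB-.110*ey}
def st(m0):
    F=robot.read_force(); m=robot.read_ft_torque()[2]-m0
    print('t%.2f F(x,y,z plate) %s mz %.3f w %.3f'%(robot.read_t(),np.round([F@ex,F@ey,F[2]],1),m,robot.read_grip_width())); return m,F
E
python3 - <<'E'
from h import *
p=NUT['b']; y0=YAW-1
robot.servo_line(p+[0,0,.115],R(y0),speed=.15)
robot.servo_line(p+[0,0,.047],speed=.12); robot.dwell(.1)
m0=robot.read_ft_torque()[2]; print(m0); st(m0); 
robot.move_gripper(0.0); st(m0); robot.dwell(.15); st(m0)
print(robot.read_position(),p)
open('m0','w').write(str(m0))
E
```

```text
0.0027201286191397382
t4.34 F(x,y,z plate) [-0.1  0.1 -0.5] mz 0.000 w 0.448
t4.88 F(x,y,z plate) [-1.4  1.   2.2] mz 0.007 w 0.158
t5.03 F(x,y,z plate) [-0.6  1.3  3.4] mz -0.026 w 0.157
[0.53837412 0.08709243 0.04714475] [0.5383 0.087  0.    ]
```

Gripped: the width is 13.9 mm, as expected for the bar, and side forces are near zero. Now I'll turn it gently.

```bash
cat >> h.py <<'E'
def turn(p,y,yend,m0,step=1.5,stop=.24):
    ms=[]
    while y-step>=yend-1e-6:
        y-=step; robot.servo_line(p,R(y),speed=.15); m=robot.read_ft_torque()[2]-m0; ms.append(m)
        if m>stop-.06: robot.dwell(.1); m=robot.read_ft_torque()[2]-m0; ms[-1]=m
        if abs(m)>stop: break
    print('end yaw',y,'t',robot.read_t(),np.round(ms,3)); return y,ms
E
python3 - <<'E'
from h import *
m0=float(open('m0').read()); p=NUT['b']+[0,0,.047]
y,ms=turn(p,YAW-1,YAW-7,m0); st(m0)
E
```

```text
end yaw 9.350000000000001 t 6.0333 [ 0.024 -0.012  0.018 -0.007]
t6.03 F(x,y,z plate) [-1.2  2.   5.7] mz -0.007 w 0.159
```

```bash
python3 - <<'E'
from h import *
m0=float(open('m0').read()); p=NUT['b']+[0,0,.047]
r=robot.read_tcp_rot(); print('yaw',np.degrees(np.arctan2(r[1,0],r[0,0])))
y,ms=turn(p,YAW-7,YAW-19,m0); m,F=st(m0)
r=robot.read_tcp_rot(); print('yaw',np.degrees(np.arctan2(r[1,0],r[0,0])))
E
```

```text
yaw 9.39821143350686
end yaw 0.3500000000000014 t 7.7333 [0.083 0.076 0.12  0.124 0.221 0.275]
t7.73 F(x,y,z plate) [-1.3  1.9  5. ] mz 0.275 w 0.157
yaw 0.43672478858335717
```

The middle nut (b) came up firm: torque rises with the spring slope to 0.27 N m at about 16° of turn, so it is sound. I'll ease it, let go and try a.

```bash
cat >> h.py <<'E'
def release(k,y):
    p=NUT[k]; robot.move_gripper(.42); robot.servo_line(p+[0,0,.115],speed=.15)
def grip(k):
    p=NUT[k]; y0=YAW-1
    robot.servo_line(p+[0,0,.115],R(y0),speed=.2)
    robot.servo_line(p+[0,0,.047],speed=.12); robot.dwell(.1)
    m0=robot.read_ft_torque()[2]; open('m0','w').write(str(m0)); st(m0)
    robot.move_gripper(0.0); robot.dwell(.15); st(m0); return m0
E
python3 - <<'E'
from h import *
m0=float(open('m0').read()); robot.servo_line(NUT['b']+[0,0,.047],R(YAW-12),speed=.15); st(m0)
release('b',0)
m0=grip('a')
y,ms=turn(NUT['a']+[0,0,.047],YAW-1,YAW-10,m0); st(m0)
E
```

```text
t7.98 F(x,y,z plate) [-2.   1.2  5.6] mz 0.167 w 0.156
t10.74 F(x,y,z plate) [ 0.2 -0.5 -0.2] mz 0.000 w 0.420
t11.40 F(x,y,z plate) [-0.2  0.8  3.7] mz -0.011 w 0.160
end yaw 6.350000000000001 t 12.9 [0.037 0.04  0.08  0.07  0.048 0.023]
t12.90 F(x,y,z plate) [-1.1  2.2  4.9] mz 0.023 w 0.159
```

```bash
python3 - <<'E'
from h import *
m0=float(open('m0').read())
y,ms=turn(NUT['a']+[0,0,.047],YAW-10,YAW-22,m0); st(m0)
E
```

```text
end yaw -5.649999999999999 t 14.9 [ 0.022 -0.002  0.105  0.01   0.042  0.014  0.077  0.015]
t14.90 F(x,y,z plate) [-1.2  0.7  5.9] mz 0.015 w 0.158
```

Nut a has turned about 0.38 rad with drag only, so it looks like the loose one. I'll run it down.

```bash
python3 - <<'E'
from h import *
m0=float(open('m0').read())
y,ms=turn(NUT['a']+[0,0,.047],YAW-22,YAW-52,m0); st(m0)
E
```

```text
end yaw -35.65 t 20.0 [ 0.028  0.036  0.042  0.036  0.051  0.054  0.044  0.002 -0.005  0.026
  0.041 -0.028  0.056 -0.012  0.056  0.068  0.034  0.12   0.172  0.24 ]
t20.00 F(x,y,z plate) [-1.3 -0.   6. ] mz 0.240 w 0.161
```

```bash
python3 - <<'E'
from h import *
m0=float(open('m0').read()); P=NUT['a']+[0,0,.047]
robot.servo_line(P,R(YAW-53.0),speed=.15); robot.dwell(.2); st(m0)
robot.servo_line(P,R(YAW-49),speed=.15); st(m0)
release('a',0)
m0=grip('c')
y,ms=turn(NUT['c']+[0,0,.047],YAW-1,YAW-10,m0); st(m0)
E
```

```text
t20.45 F(x,y,z plate) [-0.7 -0.3  5.6] mz 0.262 w 0.159
t20.70 F(x,y,z plate) [-1.3  0.2  5.9] mz 0.190 w 0.156
t24.01 F(x,y,z plate) [-0.2 -0.2  0.3] mz 0.000 w 0.421
t24.67 F(x,y,z plate) [-1.1  0.5  4.1] mz 0.072 w 0.159
end yaw 6.350000000000001 t 26.1667 [ 0.037  0.056  0.021 -0.027  0.074  0.089]
t26.17 F(x,y,z plate) [-0.9  2.   5.5] mz 0.089 w 0.158
```

```bash
python3 - <<'E'
from h import *
m0=float(open('m0').read())
y,ms=turn(NUT['c']+[0,0,.047],YAW-10,YAW-20.5,m0,stop=.25); st(m0)
E
```

```text
end yaw 0.3500000000000014 t 27.4667 [0.129 0.177 0.212 0.271]
t27.47 F(x,y,z plate) [-1.2  2.   3.8] mz 0.271 w 0.158
```

Nut c is also sound (0.27 N m at about 16°), so a is the loose one and it is now seated. I'll release c and push tab a from its -y side, watching the force.

```bash
python3 - <<'E'
from h import *
P=NUT['c']+[0,0,.047]
robot.servo_line(P,R(YAW-13),speed=.15); release('c',0)
robot.move_gripper(0.0)
B=NUT['a']-.066*ex
robot.servo_line(B-.054*ey+[0,0,.115],R(YAW),speed=.2)
p,d=robot.grab_frame('side'); cv2.imwrite('pics/s2.png',cv2.resize(p[200:460,170:400,::-1],None,fx=2.3,fy=2.3))
robot.servo_line(B-.054*ey+[0,0,.037],speed=.12); robot.dwell(.1); print(robot.read_t(),robot.read_force(),robot.read_grip_width())
E
```

```text
31.7417 [-0.12631282 -0.76548123  0.46001413] 0.0037119787045508646
```

View pics/s2.png

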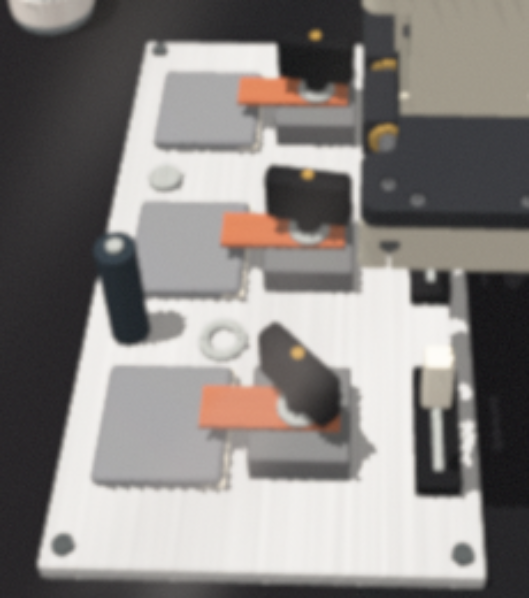

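The side view shows nut a turned (bar at about (300,370)), tab a still at its start (437,375), and the bystanders undisturbed. I'll push now.

```bash
python3 - <<'E'
from h import *
B=NUT['a']-.066*ex+[0,0,.037]; f0=robot.read_force()@ey
s=-.054; L=[]
while s<-.004:
    s+=.003 if s<-.022 else .001
    robot.servo_line(B+s*ey,speed=.03); f=robot.read_force()@ey-f0; L.append((round(s*1e3),round(f,1)))
    if f<-9: robot.dwell(.1); break
print(L,robot.read_t(),robot.read_force()@ey-f0,(robot.read_position()-B)@ey)
E
```

```text
[(-51, np.float64(0.4)), (-48, np.float64(1.2)), (-45, np.float64(0.6)), (-42, np.float64(0.1)), (-39, np.float64(1.0)), (-36, np.float64(0.4)), (-33, np.float64(0.5)), (-30, np.float64(0.2)), (-27, np.float64(0.5)), (-24, np.float64(-0.3)), (-21, np.float64(0.4)), (-20, np.float64(-0.0)), (-19, np.float64(-0.1)), (-18, np.float64(-1.0)), (-17, np.float64(-1.2)), (-16, np.float64(0.3)), (-15, np.float64(-0.2)), (-14, np.float64(-0.8)), (-13, np.float64(-0.8)), (-12, np.float64(-0.6)), (-11, np.float64(0.1)), (-10, np.float64(-5.0)), (-9, np.float64(-9.8))] 37.5917 -9.643151051271435 -0.010265004519867994
```

A firm stop came up at 9.6 N. I'll back off, lift clear and verify.

```bash
python3 - <<'E'
from h import *
B=NUT['a']-.066*ex+[0,0,.037]
robot.servo_line(B-.025*ey,speed=.1); robot.servo_line(B-.025*ey+[0,0,.13],speed=.15)
robot.movej([16.5,20.5,0.7,0,-70.1,60]); robot.dwell(.2)
for n,(a,b,c,d_,f) in {'side':(200,460,170,400,2.2),'scene':(190,480,180,520,1.8)}.items():
    p,d=robot.grab_frame(n); cv2.imwrite(f'pics/{n}3.png',cv2.resize(p[a:b,c:d_,::-1],None,fx=f,fy=f,interpolation=cv2.INTER_CUBIC))
print(robot.read_t(),robot.read_force())
E
```

```text
40.2917 [ 0.14591457  0.4734858  -0.76053481]
```

View pics/side3.png

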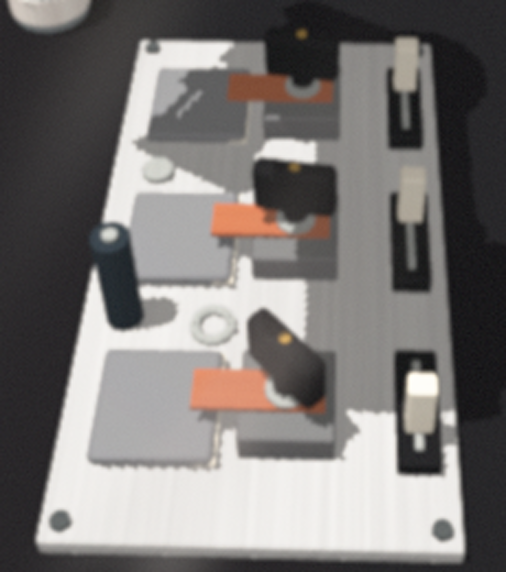

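View pics/scene3.png

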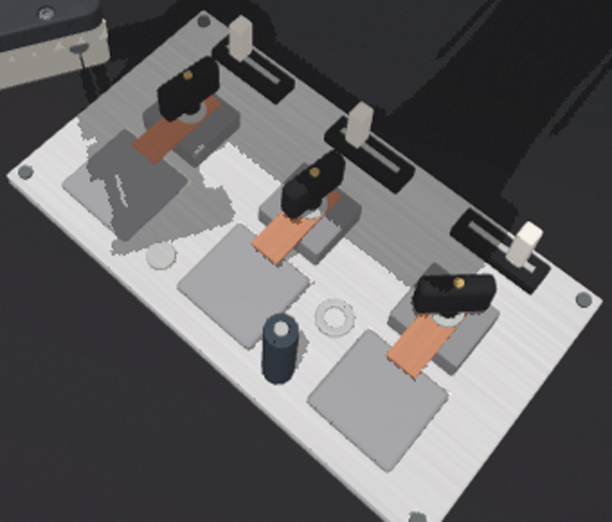

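```bash
python3 - <<'E'
from h import *
a=onz('scene',552/2+180,227/2+190,.064); b=onz('scene',530/1.8+180,231/1.8+190,.064); print((b-a)@ey,(b-a)@ex)
a=onz('side',436/2.4+180,353/2.4+205,.064); b=onz('side',422/2.2+170,379/2.2+200,.064); print((b-a)@ey,(b-a)@ex)
E
```

```text
0.025799393117814273 0.0016394308552728307
0.02494550447123307 0.000846322762105757
```

Measured travel is about 25 mm in both views, against 24 mm for the full stroke, so the tab is at its stop. Nothing else has moved and the arm is clear, so I'll hand in.

```bash
python3 -c "
from rig import robot
print(robot.read_t()); robot.job_done()"
```

```text
40.2917
the job is handed in; nothing more can be done
```

The loose nut was the left one (a). It is now seated, its tab is flagged, and I handed the job in at 40.3 s with the arm clear of everything.

- **Nuts b and c (sound):** each came up firm at 0.27 N m after about 16° of turn.
- **Nut a (loose):** it turned about 0.8 rad against drag only, then seated. I took it to about 0.26 N m, well under the 0.5 N m stud limit.
- **Tab a:** I pushed it towards +y until it met its stop at about 10 N. Travel measured from the pictures was 25.8 mm (scene) and 24.9 mm (side) against the 24 mm stroke, which is within measuring error.
- **Everything else:** the last pictures show the other two tabs, the washer, the coin cell and the standing cell where they were.

**Checks that disagreed:**
- The finger reached the tab's stop about 6 mm further along than I had predicted, probably because the fingertips are narrower than I assumed. The pictures confirm the tab itself is fully over.
- Torque readings carried about 0.03 N m of noise, with single readings up to about 0.1 N m while the nuts were turning freely.

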